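Clamp a rib in the drilling jig behind a carriage that may be locked

ROBOT

A 6-joint arm with a two-finger parallel gripper is mounted at the origin on the work surface. World frame = base frame: x ahead of the robot, y to its left, z up, the work surface at z = 0. Lengths are in m, angles in rad, forces in N, time in s.
With the tool pointing down it reaches from about 0.2 to 0.875 m from the base axis. Payload 3.4 kg.
Tool frame: the origin (TCP) lies between the finger pads; the fingertips stand 25 mm ahead of it and the grasp point (between the pads) lies 6 mm ahead of it (r.nose_length is the z of the fingertips in the tool frame, in m); z points along the fingers, x is the direction in which the jaws open and shut, and the axes are right-handed (so a half turn about z gives the same grasp; the last joint's range is limited). The gripper opens to 94 mm and grips with 3 to 60 N. Pads are 16 mm wide; open, the fingers measure 119 mm over their backs; the gripper's body (75 mm by 177 mm) begins 78 mm behind the grasp point.
Start: joints at [-1.368, 0.276, 1.505, -0, 1.361, -0.121], TCP at [0.183, -0.545, 0.2] pointing down, gripper open.
Joint ranges: [-2.89, 2.89], [-0.75, 2.08], [0.22, 2.7], [-1.18, 4.32], [0.11, 2.71], [-2.7, 2.7]. Speed limits (rad/s): [2.57, 2.57, 3.14, 3.14, 3.14, 3.14].

INTERFACE

Orientations are given as a unit quaternion [w, x, y, z].
In Python, from plant import r, gripper_to, inverse_kinematics, vision, models, telemetry gives the robot as it stands. Calls block until the motion is done:
- r.move_to(position, orientation): joint-space move of the TCP to a pose.
- r.move_l(position, rot=None, vel=0.15, guard=None): straight line of the TCP; rot=None keeps the orientation; vel is the mean speed in m/s. With guard (N) it stops when the force on the tool has changed by that much, and returns True; else False.
- r.movej(angles): joint-space move.
- gripper_to(opening, f_grip=None): finger opening in m; f_grip is the grip in N (None keeps the last); returns when the fingers have stopped.
- r.hold(seconds).
- inverse_kinematics(position, orientation): joint angles nearest the present ones, or None.
- vision.snapshot(name): name is "scene" or "top"; returns the picture (480x640x3 uint8, red, green, blue); there is no depth.
- vision.get_calibration(name): a dict with "fx", "fy", "cx", "cy" (pixels), "D" ([k1, k2, p1, p2, k3] as OpenCV has them; the pictures are not rectified), "position" and "orientation" of the camera in the world. Camera axes: x right, y down, z forward; pixel columns grow to the right and rows downward; lengths in m; the calibration is good to about 2 mm. A picture is of the moment at which its call begins. get_calibration takes no time and is no camera call.
A pose or a line that the arm cannot do raises r.PlanningError and nothing moves.
- r.sign_off(): hands the job in, once; it reports no verdict.
Trained networks look in the newest picture that a camera, given by its name, has taken for a name from the list of things; names that differ only in an ending like _2 or _b are one class to them, and where a whole thing is asked for, a point or a joint stands for the part that bears it (a point fixed in the world has none). Each returns a list of dicts, best first, with "score" (0 to 1); they miss things now and then, are a little off and sometimes report something else, mostly with a low value. They report only what shows in the picture. A call takes as long as a camera call. They do not tell look-alikes from the thing itself.
- models.boxes_of(thing, camera): "at" ([x, y, z] in m, in world coordinates, good to about 4 mm: the middle of the surface that is visible of it).
- models.regions_of(thing, camera): "pixels" (480x640 bool, what is visible of it).
- models.mark_of(thing, camera): "at" ([x, y, z] in m, in world coordinates, good to about 4 mm: a listed point, or the origin of a listed thing).
Readings, each from a call of its own:
- telemetry.current_t(): time.
- telemetry.current_joints(): joint angles.
- telemetry.current_dq(): joint speeds.
- telemetry.current_joint_efforts(): joint torques, N m.
- telemetry.current_ee_pos(): TCP position.
- telemetry.current_tool_rot(): TCP orientation.
- telemetry.current_wrist_force(): force on the tool from outside, world axes, zero at the start.
- telemetry.current_torque(): the same for the moment, N m.
- telemetry.current_opening(): finger opening in m.
Only numpy, scipy, OpenCV 4.12 (cv2) and the standard library are available. Lean on these libraries where they do the work, as an engineer would, in place of code of your own. Each camera call takes 0.05 s, during which the arm holds its last target.

TASK

Clamp the loose aluminium rib in the drilling jig: push the jig's carriage along by its upright push plate, gently, until the rib is snug between the carriage and the fence, then tip the carriage's hold-down arm over so that it rests on top of the rib. The carriage may be held by its parking catch, and you can only tell by trying to move it: never force it, but if it will not go, press down the raised end of the black rocker so that it rocks over, and push again. Leave the other things on the bench where they are.

Things in the scene. Friction and masses are not known exactly. Their poses are not given: they have to be found in the camera images.
- jig: The jig: a plywood board of 150 x 450 x 12 mm fixed to the bench, place and yaw differ each time; origin under its centre. y runs along the rail from the fence (-y end) to the parked carriage (+y end); x across the rail; z up. The steel fence's face is at y -200 mm and stands 30 mm above the board. Two guides 10 mm high keep the rib in line, 3 mm clear each side.
- nest (a point): Point fixed on the jig where the rib's centre lies once the rib is home against the fence: at y -125 mm in the jig, 24.5 mm above the bench. Axes as the jig's.
- rib_mid (a point): Centre of the loose rib: an aluminium channel, web uppermost, with two round lightening holes, 66 mm (its x) by 150 mm (its y) by 25 mm high, 160 g, lying on the board between the guides, 15 to 45 mm short of the fence at the start.
- carriage (a joint): Sliding carriage on the jig, in m: 0 parked at the +y end, growing towards the fence (-y). Steel and aluminium, 100 mm wide, 120 mm long; it slides with about 3 N of friction and stays where left. Its nose touches a rib that is home at 0.110 (travel ends at 0.125). When the parking catch holds it, it gives only about 2 mm and stops (keep pushes below 25 N).
- push_plate (a point): Point on the back (+y) face of the carriage's push plate, an upright steel plate 50 mm wide (x), 8 mm thick (y); this point lies on the middle line of the face, 15 mm below the plate's upper edge, which is 97 mm above the bench. Push here towards -y of the jig; the space behind is free. Axes as the jig's.
- rocker_mid (a point): Pivot of the rocker on top of the carriage, 59 mm above the bench, 60 mm on the -y side of the push plate's back face. The rocker is a black see-saw bar 112 mm long (across the rail, along x), 28 mm wide, 8 mm thick, its upper face 5 mm above the pivot; its pads are its outer ends, 30 to 56 mm from the pivot.
- rocker (a joint): Rocker angle, rad, about the jig's y axis: it rests at +0.2 (+x end down, -x end raised) or -0.2 (the other way) and snaps over when the raised end is pressed down about 18 mm, with about 3 N. One position locks the parked carriage, the other frees it; which one locks is unmarked and differs each time. It acts only in the parking place.
- hold_arm (a joint): Angle of the hold-down arm, rad, about the jig's x axis at its pivot: 0 upright, about -0.3 to -0.15 at the start (leaning back, away from the fence), growing as it tips towards the fence, about 1.57 lying flat on a rib, 1.8 at the end of travel. Once past upright it falls over slowly by its own weight (150 g).
- clamp_pivot (a point): Pivot of the hold-down arm on the carriage, 52 mm above the bench, 45 mm on the -y side of the rocker's pivot, 15 mm on the +y side of the nose's face.
- clamp_end (a point): Free end of the hold-down arm, on its middle line, 68 mm from its pivot. The arm is a steel bar 20 mm wide (x), 10 mm thick, with a rubber pad near its end on the side that comes down on the rib.
- fastener_can: Bystander, to be left alone: open steel can of 104 mm diameter, 130 mm high; origin under its centre.
- water_bottle: Bystander, to be left alone: clear bottle with a white cap, 62 mm diameter, 170 mm high; origin under its centre.
- gusset: Bystander, to be left alone: square aluminium plate with holes, 80 x 80 x 5 mm; origin under its centre.
- pliers: Bystander, to be left alone: pliers with red handles, 170 mm long; origin under its centre.
Not all that is in view belongs to the job. Of the things shaped like the part that bears rib_mid, the aluminium one is meant.

How it is judged:
By the outcome, as a careful person would: the job done as asked, in the order asked, and still so for the second after the job is handed in, with the robot touching nothing.
It also fails if it takes over 70 s, if anything falls off the work surface, if the arm or the gripper's body presses on something with over 40 N, if the wrist force passes 120 N, or if a joint passes its speed limit or range.

## Working session

There is one attempt and no reset: what is moved stays moved. The work goes in short steps, each a Python script; the robot and the scene stay as the last script left them, time stands still between calls to the robot, and variables do not carry over. Pictures are saved under pics/ and viewed, and the job is handed in when it is done.

```bash
mkdir -p pics; ls
python3 - <<'E'
from plant import r,vision,models,telemetry
import cv2
for c in("scene","top"):
    im=vision.snapshot(c);cv2.imwrite(f"pics/{c}0.png",im[:,:,::-1])
    k=vision.get_calibration(c);print(c,k)
    for n in("jig","nest","rib_mid","push_plate","rocker_mid","clamp_pivot","clamp_end","fastener_can","water_bottle","gusset","pliers"):
        print(n,[(d["at"],round(d["score"],2)) for d in models.mark_of(n,c)][:3])
print(telemetry.current_t(),r.nose_length)
E
```

```text
pics
scene {'fx': 487.88274241174935, 'fy': 487.88274241174935, 'cx': 324.32656281534446, 'cy': 237.71948178107948, 'D': array([-0.03186062,  0.        ,  0.        ,  0.        ,  0.        ]), 'position': array([ 1.22871493, -0.41590379,  1.16429765]), 'orientation': array([-0.27032461,  0.80798774,  0.49653377, -0.16593561])}
jig [([0.5414, 0.0087, 0.0029], 0.64)]
nest [([0.5233, -0.1108, 0.0241], 0.69)]
rib_mid [([0.526, -0.073, 0.0221], 0.7), ([0.5214, -0.1154, 0.0242], 0.63), ([0.5317, -0.3667, 0.0127], 0.6)]
push_plate [([0.5789, 0.1852, 0.0834], 0.55)]
rocker_mid [([0.5708, 0.13, 0.0595], 0.56)]
clamp_pivot [([0.5623, 0.1017, 0.1196], 0.66), ([0.5591, 0.08, 0.0534], 0.47)]
clamp_end [([0.5631, 0.1038, 0.1201], 0.59)]
fastener_can [([0.7726, 0.0877, -0.0015], 0.75)]
water_bottle [([0.7847, -0.203, -0.004], 0.7)]
gusset [([0.294, -0.324, 0.002], 0.63)]
pliers [([0.225, 0.3545, -0.0032], 0.59)]
top {'fx': 549.1705514949311, 'fy': 549.1705514949311, 'cx': 306.74634576272473, 'cy': 238.24658882013225, 'D': array([-0.03322107,  0.        ,  0.        ,  0.        ,  0.        ]), 'position': array([ 0.40245971, -0.0838799 ,  1.56995879]), 'orientation': array([-0.02989031,  0.71503263, -0.69829332,  0.01487791])}
jig [([0.5459, 0.0095, 0.0], 0.75), ([0.5618, 0.0855, 0.05], 0.41)]
nest [([0.5182, -0.1128, 0.0231], 0.89)]
rib_mid [([0.5312, -0.3645, 0.0121], 0.72), ([0.5267, -0.0747, 0.0232], 0.58), ([0.3759, -0.4772, 0.0114], 0.55)]
push_plate [([0.578, 0.1832, 0.0804], 0.74)]
rocker_mid [([0.5648, 0.1296, 0.0581], 0.58)]
clamp_pivot [([0.5619, 0.0846, 0.0508], 0.65)]
clamp_end [([0.5623, 0.0999, 0.1178], 0.52)]
fastener_can [([0.7776, 0.0883, -0.0004], 0.58)]
water_bottle [([0.7802, -0.2011, 0.0032], 0.92), ([0.5179, -0.1141, 0.0246], 0.25)]
gusset [([0.2997, -0.3262, -0.0022], 0.76)]
pliers [([0.2216, 0.3471, -0.0023], 0.6)]
1.2 0.025
```

View pics/scene0.png

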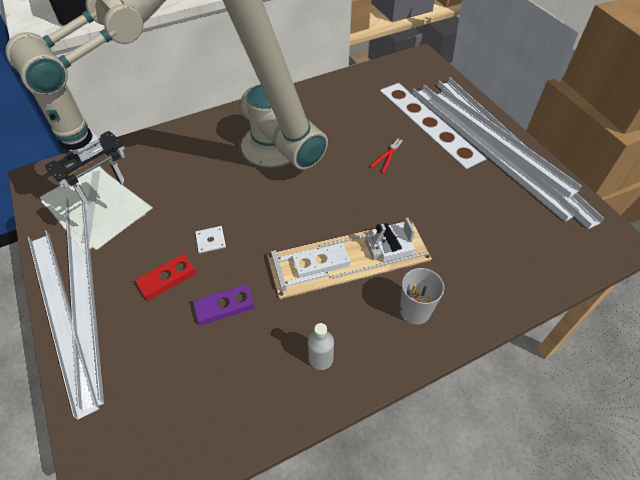

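View pics/top0.png

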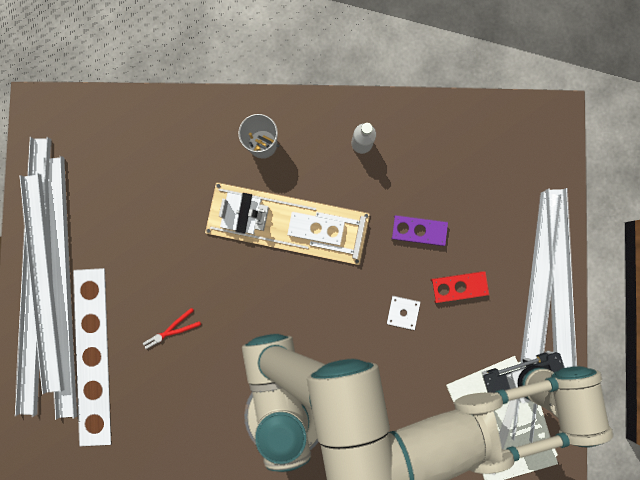

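```bash
cat > h.py <<'E'
import numpy as np, cv2
from scipy.spatial.transform import Rotation as R
from scipy.optimize import least_squares
def proj(k,P):
    q=k["orientation"];Rm=R.from_quat([q[1],q[2],q[3],q[0]]).as_matrix()
    rv=cv2.Rodrigues(Rm.T)[0];t=-Rm.T@k["position"]
    K=np.array([[k["fx"],0,k["cx"]],[0,k["fy"],k["cy"]],[0,0,1]])
    return cv2.projectPoints(np.float64(P).reshape(-1,1,3),rv,t,K,k["D"])[0].reshape(-1,2)
def jig2w(p,P):
    x,y,a=p;P=np.atleast_2d(P).astype(float);c,s=np.cos(a),np.sin(a)
    return np.c_[x+c*P[:,0]-s*P[:,1],y+s*P[:,0]+c*P[:,1],P[:,2]]
E
python3 - <<'E'
from h import *
from plant import vision
m=[(0,[.5414,.0087]),(-.125,[.5233,-.1108]),(.18,[.5789,.1852]),(.12,[.5708,.13]),(.075,[.5591,.08]),
(0,[.5459,.0095]),(-.125,[.5182,-.1128]),(.18,[.578,.1832]),(.12,[.5648,.1296]),(.075,[.5619,.0846])]
f=lambda p:np.concatenate([jig2w(p,[0,y,0])[0,:2]-w for y,w in m])
s=least_squares(f,[.54,.01,-.19]);p=s.x;print(p,s.fun.round(4))
X=[[sx*.075,sy*.225,.012] for sx,sy in((1,1),(1,-1),(-1,-1),(-1,1))]
for c,(x0,y0,x1,y1) in(("scene",(255,200,455,310)),("top",(190,165,390,275))):
    im=cv2.imread(f"pics/{c}0.png");k=vision.get_calibration(c);z=4
    o=cv2.resize(im[y0:y1,x0:x1],None,fx=z,fy=z,interpolation=cv2.INTER_CUBIC)
    cv2.imwrite(f"pics/{c}0raw.png",o)
    u=((proj(k,jig2w(p,X))-[x0,y0]+.5)*z).astype(int);cv2.polylines(o,[u.reshape(-1,1,2)],True,(0,0,255),1)
    for q in([0,.18,.082],[0,.12,.064],[0,.075,.052],[0,-.125,.037]):
        u=((proj(k,jig2w(p,q))-[x0,y0]+.5)*z).astype(int)[0];cv2.circle(o,tuple(map(int,u)),4,(0,255,0),1)
    cv2.imwrite(f"pics/{c}0z.png",o)
E
```

```text
[ 0.54459542  0.00965703 -0.19390442] [ 0.0032  0.001  -0.0028 -0.0022  0.0004  0.0011 -0.0031 -0.0026 -0.0001
  0.0033 -0.0013  0.0002  0.0023 -0.0002  0.0013  0.0031  0.0029 -0.0022
 -0.0029 -0.0013]
```

View pics/scene0z.png

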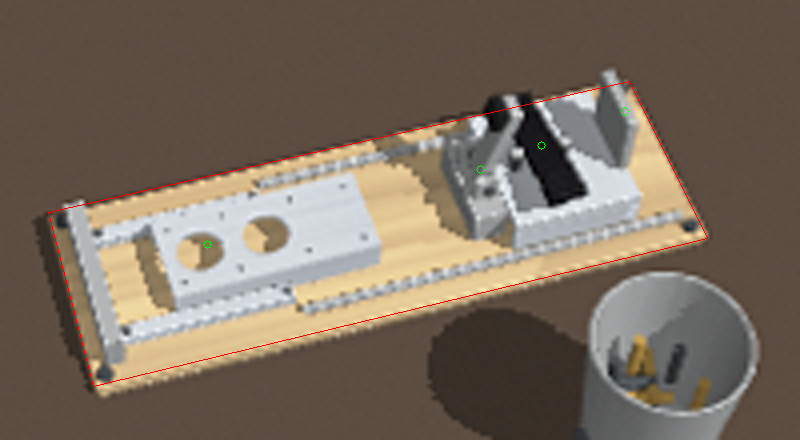

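View pics/top0z.png

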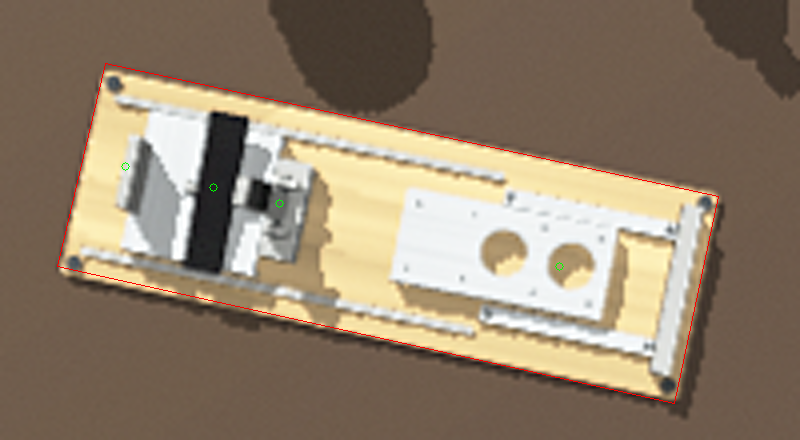

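```bash
cat >> h.py <<'E'
P0=np.array([0.5446,0.0097,-0.1939])
def quat(yaw):
    q=(R.from_euler("z",yaw)*R.from_euler("x",np.pi)).as_quat();return [q[3],q[0],q[1],q[2]]
def J(x,y,z): return list(jig2w(P0,[x,y,z])[0])
def tojig(w):
    d=np.array(w[:2])-P0[:2];c,s=np.cos(P0[2]),np.sin(P0[2]);return np.array([c*d[0]+s*d[1],-s*d[0]+c*d[1],w[2]])
E
python3 - <<'E'
from h import *
from plant import *
T=telemetry
for f in(0,np.pi):
    print(f,inverse_kinematics(J(0,.225,.2),quat(P0[2]+f)))
q=quat(P0[2]) 
r.move_to(J(0,.225,.22),q)
gripper_to(0.0,20)
r.move_l(J(0,.225,.1),vel=.12)
print(T.current_t(),T.current_wrist_force(),T.current_opening())
g=r.move_l(J(0,.150,.1),vel=.025,guard=8)
print(g,T.current_t(),T.current_wrist_force(),tojig(T.current_ee_pos()))
cv2.imwrite("pics/scene1.png",vision.snapshot("scene")[190:320,240:460,::-1].repeat(3,0).repeat(3,1))
E
```

```text
0 [ 2.63482148e-01  3.61558747e-01  1.37820205e+00 -4.44089210e-16
  1.40183186e+00  4.57382148e-01]
3.141592653589793 [ 0.26348215  0.36155875  1.37820205  0.          1.40183186 -2.68421051]
6.8333 [-0.34572618 -0.24108327  0.10195947] 0.0004418102497288051
False 9.9833 [ 0.71846509 -0.15050443 -0.62615215] [1.90971330e-05 1.50081235e-01 9.99959455e-02]
```

View pics/scene1.png

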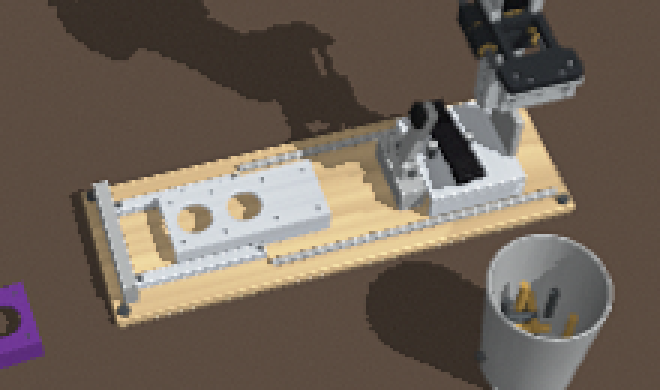

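Run:
```python
from h import *
from plant import *
T=telemetry
print(T.current_wrist_force(),T.current_ee_pos(),T.current_tool_rot())
for c,(x0,y0,x1,y1) in(("scene",(330,150,450,290)),("top",(190,165,290,275))):
    im=vision.snapshot(c)[:,:,::-1];z=4
    k=vision.get_calibration(c)
    print(c,[(m["at"],tojig(m["at"]).round(3),m["score"]) for n in("push_plate","rocker_mid","rib_mid") for m in models.mark_of(n,c)[:2]])
    o=cv2.resize(np.ascontiguousarray(im[y0:y1,x0:x1]),None,fx=z,fy=z,interpolation=cv2.INTER_CUBIC)
    for q in([0,.15,.075],[0,.15,.1]):
        u=((proj(k,jig2w(P0,q))-[x0,y0]+.5)*z).astype(int)[0];cv2.circle(o,tuple(map(int,u)),4,(0,255,0),1)
    cv2.imwrite(f"pics/{c}1z.png",o)
```

```text
[ 0.03512445 -0.12966285 -0.05023446] [0.57353079 0.15693175 0.09998781] [-1.92149524e-06  9.95306738e-01 -9.67703279e-02  1.80562414e-05]
scene [([0.578, 0.1838, 0.0837], array([-0.001,  0.177,  0.084]), 0.8), ([0.7857, -0.2008, -0.0038], array([ 0.277, -0.16 , -0.004]), 0.55), ([0.5661, 0.13, 0.0598], array([-0.002,  0.122,  0.06 ]), 0.64), ([0.5337, -0.366, 0.0142], array([ 0.062, -0.371,  0.014]), 0.93), ([0.5294, -0.0692, 0.0219], array([ 0.   , -0.08 ,  0.022]), 0.75)]
top [([0.5769, 0.1817, 0.0805], array([-0.001,  0.175,  0.08 ]), 0.96), ([0.5624, 0.1294, 0.0566], array([-0.006,  0.121,  0.057]), 0.73), ([0.7815, -0.2007, -0.0007], array([ 0.273, -0.161, -0.001]), 0.39), ([0.5312, -0.3648, 0.0133], array([ 0.059, -0.37 ,  0.013]), 0.93), ([0.5268, -0.0776, 0.0243], array([-0.001, -0.089,  0.024]), 0.84)]
```

View pics/scene1z.png

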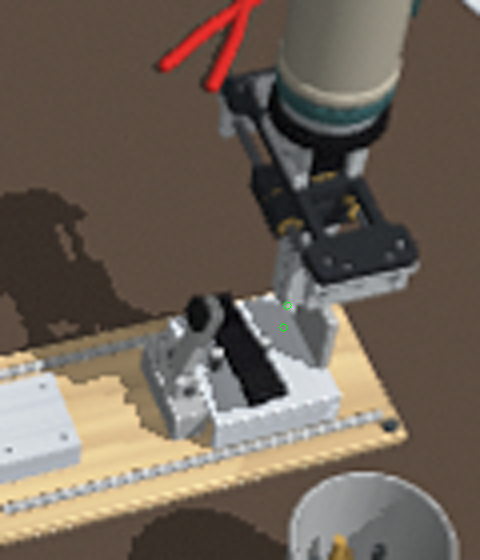

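View pics/top1z.png

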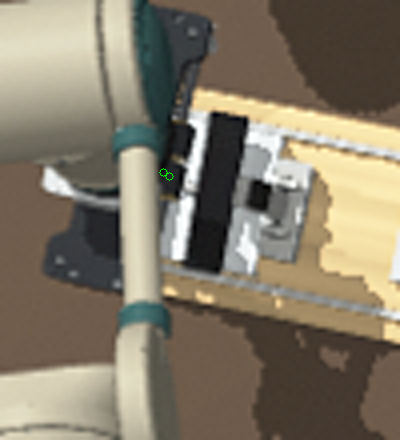

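Run:
```python
from h import *
from plant import *
k=vision.get_calibration("scene");x0,y0,x1,y1=385,195,445,255;z=12
im=vision.snapshot("scene")[:,:,::-1]
o=cv2.resize(np.ascontiguousarray(im[y0:y1,x0:x1]),None,fx=z*1.1,fy=z*.8,interpolation=cv2.INTER_NEAREST)
S=np.array([z*1.1,z*.8])
def pl(Q,col):
    u=((proj(k,jig2w(P0,Q))-[x0,y0]+.5)*S).astype(int);cv2.polylines(o,[u.reshape(-1,1,2)],True,col,1)
pl([[-.025,.172,.097],[.025,.172,.097],[.025,.172,.057],[-.025,.172,.057]],(0,0,255))
pl([[-.025,.18,.097],[.025,.18,.097],[.025,.18,.057],[-.025,.18,.057]],(0,0,160))
for zz in(.075,.1,.13):pl([[-.012,.142,zz],[.012,.142,zz],[.012,.158,zz],[-.012,.158,zz]],(0,255,0))
cv2.imwrite("pics/s2.png",o)
print(telemetry.current_t(),telemetry.current_opening(),telemetry.current_ee_pos())
```

```text
10.4833 0.0005491760361782811 [0.5735065  0.15690156 0.10000915]
```

View pics/s2.png

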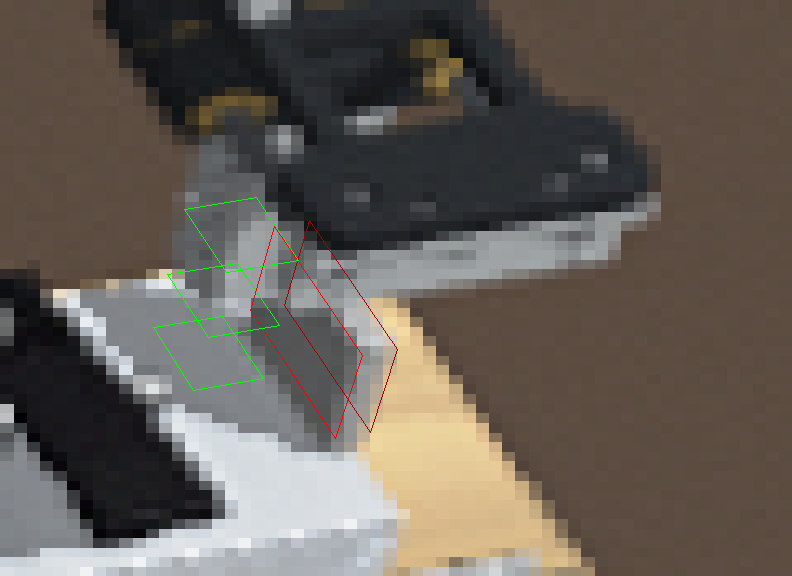

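Run:
```python
from h import *
from plant import *
r.move_l(J(0,.15,.14),vel=.1)
r.move_l(J(0,.225,.14),vel=.12)
k=vision.get_calibration("scene");x0,y0,x1,y1=385,185,445,245;z=12
im=vision.snapshot("scene")[:,:,::-1]
o=cv2.resize(np.ascontiguousarray(im[y0:y1,x0:x1]),None,fx=z*1.1,fy=z*.8,interpolation=cv2.INTER_NEAREST)
S=np.array([z*1.1,z*.8])
def pl(Q,col):
    u=((proj(k,jig2w(P0,Q))-[x0,y0]+.5)*S).astype(int);cv2.polylines(o,[u.reshape(-1,1,2)],True,col,1)
pl([[-.025,.172,.097],[.025,.172,.097],[.025,.172,.057],[-.025,.172,.057]],(0,0,255))
pl([[-.025,.18,.097],[.025,.18,.097],[.025,.18,.057],[-.025,.18,.057]],(0,0,160))
for zz in(.115,.14,.17):pl([[-.012,.217,zz],[.012,.217,zz],[.012,.233,zz],[-.012,.233,zz]],(0,255,0))
cv2.imwrite("pics/s3.png",o)
print(telemetry.current_t(),telemetry.current_opening(),telemetry.current_wrist_force())
```

```text
11.8583 0.0003524120023476665 [-0.3050804  -0.08475802  1.90884446]
```

View pics/s3.png

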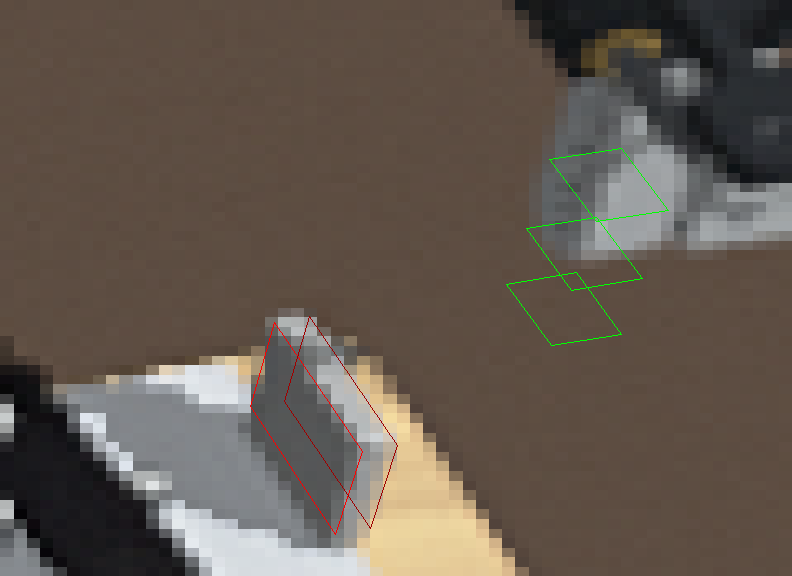

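Run:
```python
from h import *
from plant import *
T=telemetry
r.move_l(J(0,.275,.07),vel=.15)
r.move_l(J(0,.275,.035),vel=.1)
g=r.move_l(J(0,.275,.0),vel=.02,guard=4)
print(g,T.current_t(),T.current_ee_pos(),T.current_wrist_force(),T.current_opening())
im=vision.snapshot("scene")[:,:,::-1]
cv2.imwrite("pics/s4.png",cv2.resize(np.ascontiguousarray(im[140:290,330:480]),None,fx=4,fy=4))
r.move_l(J(0,.275,.06),vel=.12)
```

```text
False 14.9833 [5.97676813e-01 2.79576008e-01 1.25234211e-04] [-6.42012336e-04 -8.12006946e-01 -7.73710420e-01] 0.0002858634576353403
```

View pics/s4.png

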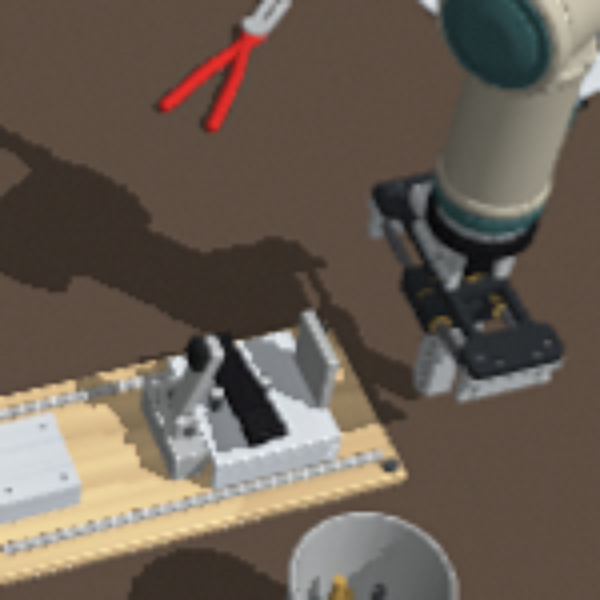

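Run:
```python
from h import *
from plant import *
T=telemetry
r.move_l(J(0,.235,.076),vel=.15)
r.move_l(J(0,.20,.076),vel=.1)
for y,v in((.180,.03),(.165,.03),):
    g=r.move_l(J(0,y,.076),vel=v,guard=9)
    print(g,T.current_t(),T.current_wrist_force(),tojig(T.current_ee_pos()))
    if g:break
im=vision.snapshot("scene")[:,:,::-1]
cv2.imwrite("pics/s5.png",cv2.resize(np.ascontiguousarray(im[140:290,280:480]),None,fx=4,fy=4))
```

```text
False 17.4333 [ 0.68494678  2.83662499 -1.07431797] [5.65228303e-05 1.79838196e-01 7.59899446e-02]
False 18.0833 [ 1.16258208 -0.10475124 -0.48296366] [-1.12900837e-04  1.64017436e-01  7.61122846e-02]
```

View pics/s5.png

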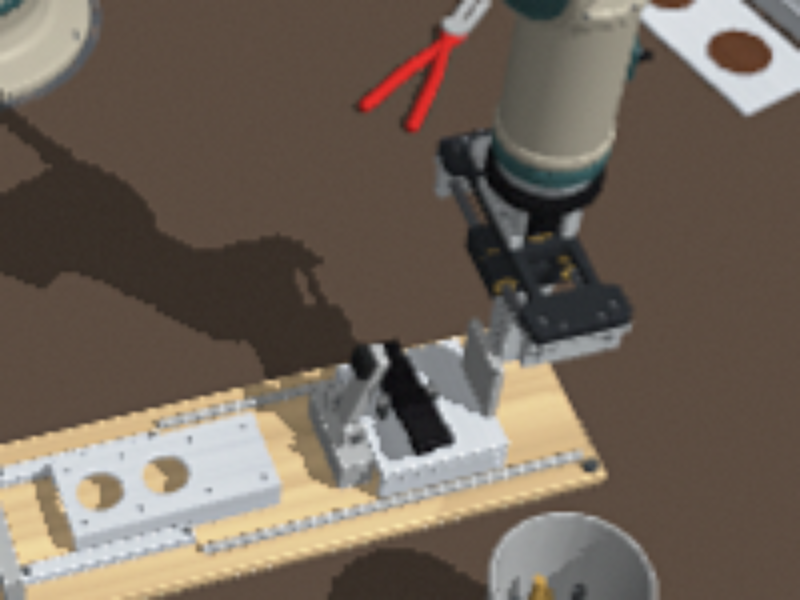

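Run:
```python
from h import *
from plant import *
T=telemetry
g=r.move_l(J(0,.10,.076),vel=.03,guard=10)
print(g,T.current_t(),T.current_wrist_force(),tojig(T.current_ee_pos()))
if not g:
    g=r.move_l(J(0,.066,.076),vel=.02,guard=9)
    print(g,T.current_t(),T.current_wrist_force(),tojig(T.current_ee_pos()))
for c in("scene","top"):
    im=vision.snapshot(c)[:,:,::-1]
    a=im[190:310,260:450] if c=="scene" else im[165:275,190:390]
    cv2.imwrite(f"pics/{c}6.png",cv2.resize(np.ascontiguousarray(a),None,fx=4,fy=4))
    for n in("rib_mid","nest","push_plate","clamp_end"):print(c,n,[(tojig(m["at"]).round(3),round(m["score"],2)) for m in models.mark_of(n,c)[:3]])
```

```text
False 20.45 [ 3.22511994  3.60502957 -0.84560657] [0.00023826 0.10003947 0.07615266]
True 21.5833 [0.52905826 1.52496435 1.38296221] [0.00042153 0.07925127 0.07596247]
scene rib_mid [(array([-0.073, -0.514,  0.013]), 0.79), (array([ 0.06 , -0.372,  0.016]), 0.64), (array([ 0.001, -0.124,  0.022]), 0.55)]
scene nest [(array([-0.001, -0.127,  0.024]), 0.56)]
scene push_plate []
scene clamp_end [(array([ 0.002, -0.014,  0.118]), 0.61)]
top rib_mid [(array([ 0.062, -0.372,  0.013]), 0.73), (array([-0.07 , -0.513,  0.012]), 0.69), (array([ 0.001, -0.129,  0.019]), 0.65)]
top nest []
top push_plate [(array([-0.001,  0.068,  0.082]), 0.57)]
top clamp_end [(array([-0.001, -0.014,  0.12 ]), 0.64)]
```

View pics/scene6.png

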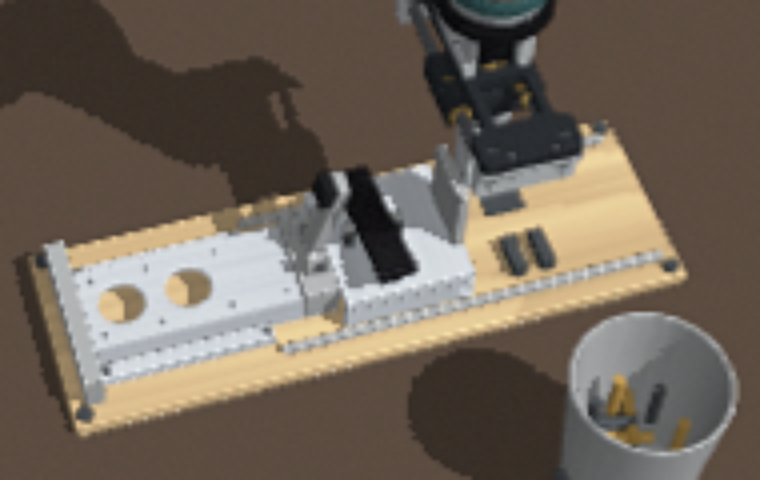

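View pics/top6.png

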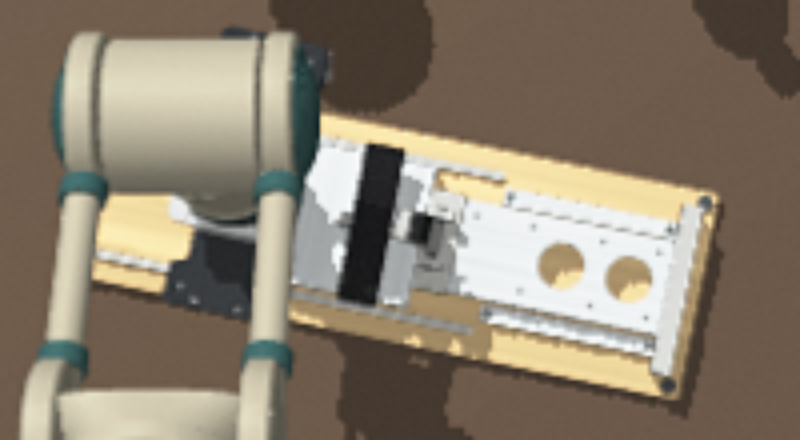

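Run:
```python
from h import *
from plant import *
T=telemetry
r.move_l(J(0,.10,.076),vel=.1)
r.move_l(J(0,.10,.14),vel=.15)
r.move_l(J(0,.025,.14),vel=.15)
r.move_l(J(0,.025,.102),vel=.1)
print(T.current_t(),T.current_wrist_force())
g=r.move_l(J(0,-.065,.102),vel=.04,guard=8)
print(g,T.current_t(),T.current_wrist_force(),tojig(T.current_ee_pos()))
for c in("scene",):
    im=vision.snapshot(c)[:,:,::-1]
    a=im[170:310,260:450]
    cv2.imwrite(f"pics/{c}7.png",cv2.resize(np.ascontiguousarray(a),None,fx=4,fy=4))
```

```text
24.1917 [-0.82077101  0.29238858  0.83857254]
False 26.5917 [ 0.51744332 -0.40385119  0.07241823] [-4.32868092e-06 -6.48618612e-02  1.02004275e-01]
```

View pics/scene7.png

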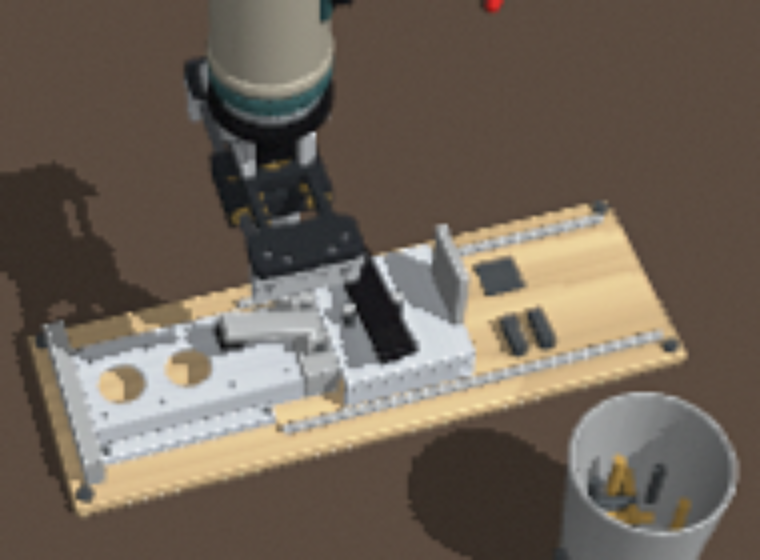

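Run:
```python
from h import *
from plant import *
T=telemetry
r.move_l(J(0,-.055,.18),vel=.15)
r.move_to(J(0,.26,.22),quat(P0[2]))
r.hold(.5)
print(T.current_t())
for c in("scene","top"):
    im=vision.snapshot(c)[:,:,::-1]
    a=im[190:310,260:450] if c=="scene" else im[165:275,190:390]
    cv2.imwrite(f"pics/{c}8.png",cv2.resize(np.ascontiguousarray(a),None,fx=4,fy=4))
    for n in("rib_mid","nest","push_plate","clamp_end","clamp_pivot","rocker_mid"):print(c,n,[(tojig(m["at"]).round(3),round(m["score"],2)) for m in models.mark_of(n,c)[:3]])
```

```text
29.025
scene rib_mid [(array([ 0.062, -0.373,  0.015]), 0.69), (array([-0.073, -0.516,  0.016]), 0.62), (array([-0.003, -0.122,  0.02 ]), 0.57)]
scene nest [(array([ 0.001, -0.127,  0.024]), 0.78)]
scene push_plate [(array([0.003, 0.07 , 0.082]), 0.79)]
scene clamp_end [(array([ 0.005, -0.102,  0.056]), 0.66)]
scene clamp_pivot [(array([-0.001, -0.036,  0.051]), 0.76)]
scene rocker_mid [(array([0.001, 0.01 , 0.057]), 0.54)]
top rib_mid [(array([-0.073, -0.515,  0.012]), 0.92), (array([ 0.002, -0.129,  0.021]), 0.69), (array([ 0.059, -0.375,  0.012]), 0.6)]
top nest []
top push_plate [(array([0.001, 0.067, 0.081]), 0.86)]
top clamp_end [(array([ 0.001, -0.104,  0.054]), 0.73)]
top clamp_pivot [(array([ 0.005, -0.033,  0.052]), 0.63)]
top rocker_mid [(array([-0.003,  0.006,  0.057]), 0.8)]
```

View pics/scene8.png

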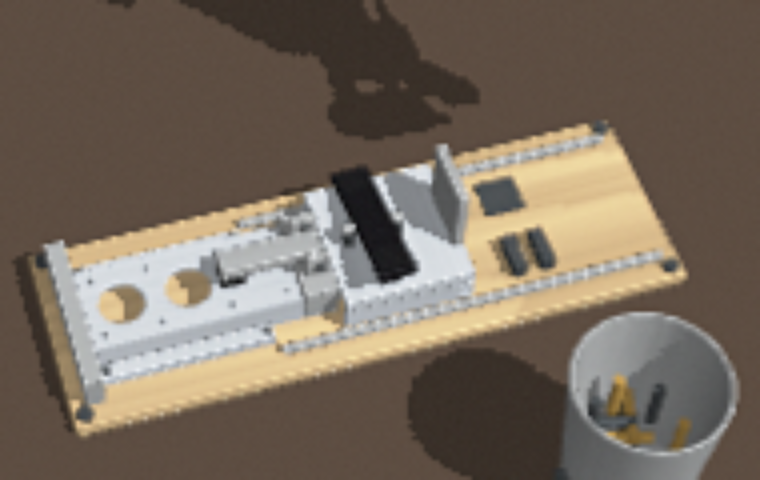

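View pics/top8.png

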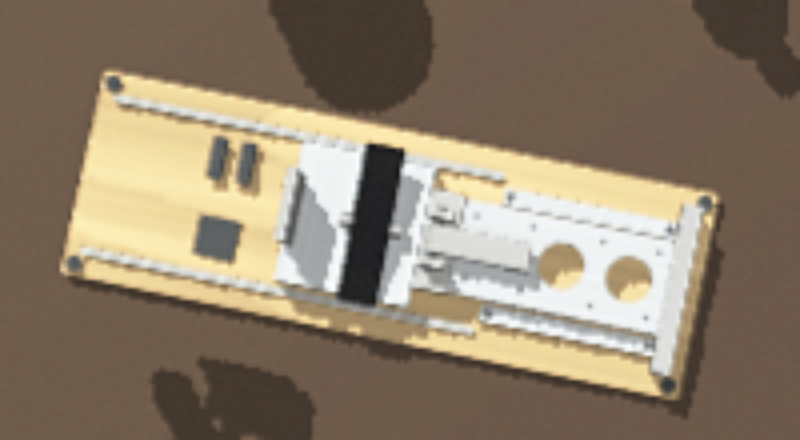

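Run:
```python
from h import *
from plant import *
a=vision.snapshot("scene").astype(int)
r.hold(1.5)
b=vision.snapshot("scene").astype(int)
print(abs(a-b)[190:310,260:450].max(),[(tojig(m["at"]).round(3)) for m in models.mark_of("clamp_end","scene")[:1]])
i0=cv2.imread("pics/scene0.png")[:,:,::-1].astype(int)
for n,(x,y) in dict(can=(420,295),bottle=(321,345),gusset=(210,240),pliers=(386,155)).items(): print(n,abs(b-i0)[y-12:y+12,x-12:x+12].mean().round(1))
r.sign_off();print(telemetry.current_t())
```

```text
32 [array([ 0.005, -0.104,  0.055])]
can 1.4
bottle 1.8
gusset 1.9
pliers 1.5
the job is handed in; nothing more can be done
the job is handed in; nothing more can be done
```

The rib is clamped: it is home against the fence with the carriage snug behind it, and the hold-down arm lies on top of it. I handed the job in at about 31 s of the 70 s allowed. The parking catch was not holding the carriage, so I left the rocker alone.

- **First push missed:** it passed just over the push plate without touching. The fingertips looked about 25 mm shorter than stated: they sat near the TCP in the pictures, and a downward touch test at TCP z = 0 met nothing. I repeated the push 24 mm lower and it worked.
- **Rib and carriage:** the carriage moved freely at about 3–5 N. A 9 N force limit stopped the push when the carriage had travelled about 0.110 m. The networks then put the rib's centre within about 4 mm of the nest, and the pictures show no gap at the fence or at the carriage's nose.
- **Hold-down arm:** I pushed it past upright from behind and it fell over by itself. Its free end was measured at 0.055 m above the bench, which is about 1.5 rad, and had not moved 1.5 s later.
- **Bystanders:** the can, bottle, gusset and pliers look unchanged from the first picture.
- **One small disagreement:** the two last pictures before handing in differed by up to 32 grey levels at some pixels in the jig area. I took this as image noise but did not look into it, because the measured arm end agreed to 2 mm.

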